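# Build a two-gear unit on its spindle in the assembly nest

## Robot

A 7-joint arm with a two-finger parallel gripper is mounted at the origin on the work surface. World frame = base frame: x ahead of the robot, y to its left, z up, the work surface at z = 0. Lengths are in m, angles in rad, forces in N, time in s.
With the tool pointing down it reaches from about 0.425 to 0.875 m from the base axis. Payload 4.7 kg.
Tool frame: the origin (TCP) lies between the finger pads; the fingertips stand 17 mm ahead of it and the grasp point (between the pads) lies 2 mm behind it; z points along the fingers, y is the line along which they close (so a half turn about z gives the same grasp; the last joint's range is limited). The gripper opens to 87 mm and grips with 3 to 60 N. Pads are 19 mm wide; open, the fingers measure 117 mm over their backs; the gripper's body (75 mm by 190 mm) begins 51 mm behind the grasp point.
Start: joints at [1.224, 0.321, -0.07, 1.45, 0.023, 1.371, -0.057], TCP at [0.229, -0.608, 0.24] pointing down, gripper open.
Joint ranges: [-2.86, 2.86], [-0.3, 2.09], [-1.38, 1.24], [0.06, 2.45], [-1.56, 4.7], [0.09, 2.05], [-2.69, 2.69]. Speed limits (rad/s): [2.57, 2.57, 3.14, 3.14, 3.14, 3.14, 3.14].

## Interface

Orientations are given as a rotation vector (axis times angle).
In Python, from station import ctrl gives the robot as it stands.
- The arm moves only by the shell command python3 -m handwheel 'ROWS' [OPENING] [FORCE]. ROWS is a JSON object of lists of equal length, an entry for each row: "slide": the shift along the tool's x, y, z in mm, a list of three; "roll": the turn about the tool's z in rad. A call has 1 to 12 rows; each row is the pose to reach, as a shift and turn from the pose commanded when the call began, along the tool's axes at that moment; what a row does not reach only later rows make up. A row lasts 1/10 s, in which the tool goes at most 50 mm and 8.59 degrees, less where a joint would pass 70% of its speed; a pose out of reach is approached as far as the arm can. A call with a gripper value outside its range is refused whole. OPENING is the opening, from -1 (shut) to 1 (fully open), set as the call begins (- or left out, the last holds). The fingers move at their own pace and stop on an object; FORCE is the grip in N (left out, the last holds). Time passes only in rows, so rows that repeat a pose let the fingers close. It gives the time, the measured TCP pose, the force, the opening and the grip force at its end, in the units of the state.
- ctrl.read_state(): the state, without advancing time (a new reading comes with each control period).
- ctrl.camera(name): name is "scene" or "top" or "wrist"; returns a dict with "frame" (384x512x3 uint8, red, green, blue), "range_z" (384x512 float32, m along the optical axis (not along the pixel's ray), 0 where there is no reading), "intrinsics" (3x3 intrinsics, pixels), "xyz" and "rotation" of the camera in the world. Camera axes: x right, y up, looking along -z (the intrinsics and any distortion apply to the point x, -y, -z); pixel columns grow to the right and rows downward; lengths in m; the calibration is good to about 2 mm. A picture is of the moment at which its call begins.
- ctrl.finish_job(): hands the job in; it is judged then, once.
The state is a dict: "time": time; "joint_positions": joint angles; "joint_vel": joint speeds; "joint_efforts": joint torques, N m; "tcp_pos": TCP position; "orientation": TCP orientation; "ft_force": force on the tool from outside, world axes, zero at the start; "moment": the same for the moment, N m; "opening": finger opening in m; "grip_force": force on a finger pad.
Only numpy, scipy, OpenCV 4.12 (cv2) and the standard library are available. Lean on these libraries where they do the work, as an engineer would, in place of code of your own. Each camera call takes 0.05 s, during which the arm holds its last target. There are 200 camera calls.

## Task

Build one gear unit in the red nest: first seat the black bracket fully home in the nest with its spindle pointing up, then put the large gear on the spindle, the small gear on top of it, and last the end cap over the spindle's end. Each part must lie flat on the one below and be let go; leave the scrap sprue and the tray of inserts where they lie.

Things in the scene. Friction and masses are not known exactly. Their poses are not given: they have to be found in the camera images.
- fixture: Fixed: aluminium plate 170 (x) x 120 x 10 mm with a red nest 112 x 78 mm. Origin: centre of the plate's underside, below the nest's middle; z up. Nest floor, where the bracket sits: z = 35 mm. Four L-shaped corner posts to z = 47 mm enclose 94 (x) x 60 mm, flaring 4 mm outward at the top. The middle 54 mm of both long sides is cut away as finger room. The bracket fits either way round.
- bracket: Black moulded block 90 (x) x 56 x 16 mm with an upright steel spindle in its middle, standing upright; grip it across its 56 mm width. Origin: centre of its underside, on the spindle's axis; z up. Boss of 28 mm diameter to z = 18 mm carries the large gear. Spindle: 16 mm diameter to z = 24, taper to 10 mm at z = 29, 10 mm to z = 46, pointed tip at z = 53 mm. 0.14 kg.
- large_gear: White plastic spur gear, 60 mm over the teeth, 12 mm thick, bore 20 mm, both faces alike. Origin: centre of its lower face. Lies flat at the start. When seated on the bracket's boss its underside is 18 mm above the bracket's underside. About 45 g.
- small_gear: White plastic spur gear, 40 mm over the teeth, 12 mm thick, bore 14 mm, both faces alike. Origin: centre of its lower face. Lies flat at the start. When seated on the large gear its underside is 30 mm above the bracket's underside. About 25 g.
- end_cap: Small black fluted round cap, 34 mm in diameter, 18 mm high, standing with its closed face up; in its underside a blind bore of 14 mm diameter, 14 mm deep. Origin: centre of its open underside; z up, towards the closed face. When seated on the small gear its underside is 42 mm above the bracket's underside. About 20 g.
- sprue: Scrap, leave alone: black moulding sprue, a flat cross of runners 84 x 70 mm and 6 mm thick with a slender upright stalk to 42 mm height. Loose, 15 g. Origin: centre of its underside.
- insert_tray: Leave alone: open grey tray 70 x 70 x 22 mm with brass inserts in it. Loose. Origin: centre of its underside.
- rack: Grey V-toothed rack fixed to the bench, 220 mm long (x), 75 mm wide (y), 50 mm high, with black mouldings leaning in it: not part of the job, do not run into it. Origin: centre of its underside. Cutters, marker, crate and job sheets lie beyond x = 0.71 m, all under 125 mm high.

How it is judged:
On the way, in this order (a step that is already met when the one before it is completed fails the run):
1. the bracket sits fully home in the nest (horizontal distance between bracket and fixture below 0.006 m and z of bracket in the frame of fixture between 0.032 and 0.038 m and angle between bracket's own z axis and vertical below 0.08 rad and angle between the x axis of bracket and the x axis of fixture, either way round below 0.12 rad), for 0.3 s.
2. the large gear lies on the bracket's boss, over the spindle (all of step 1 and horizontal distance between large_gear and bracket below 0.005 m and z of large_gear in the frame of bracket between 0.015 and 0.021 m and angle between large_gear's own z axis and vertical below 0.08 rad), for 0.3 s.
3. the small gear lies on the large gear, over the spindle (all of step 2 and horizontal distance between small_gear and bracket below 0.005 m and z of small_gear in the frame of bracket between 0.027 and 0.033 m and angle between small_gear's own z axis and vertical below 0.08 rad), for 0.3 s.
At the end, for the whole second after the job is handed in: The bracket sits on the nest's floor (within 3 mm in height, 6 mm sideways, 0.12 rad in yaw, either way round); large gear, small gear and end cap are stacked over its spindle in that order, each within 3 mm of its seated height, 5 mm of the spindle's axis and 0.08 rad of level; all four at rest (all of step 3 and horizontal distance between end_cap and bracket below 0.005 m and z of end_cap in the frame of bracket between 0.039 and 0.045 m and angle between end_cap's own z axis and vertical below 0.08 rad and linear speed of each of bracket, large_gear, small_gear, end_cap below 0.02 m/s and angular speed of each of bracket, large_gear, small_gear, end_cap below 0.2 rad/s); the robot touches nothing.
It fails at once if the sprue is shifted by more than 30 mm (distance of sprue from where it was at the start of the episode above 0.03 m).
It fails at once if the insert tray is shifted by more than 30 mm (distance of insert_tray from where it was at the start of the episode above 0.03 m).
It also fails if it takes over 120 s, if anything falls off the work surface, if the arm or the gripper's body presses on something with over 40 N, if the wrist force passes 120 N, or if a joint passes its speed limit or range.

## Working session

There is one attempt and no reset: what is moved stays moved. The work goes in short steps, Python scripts to look and compute and a shell command to move; the robot and the scene stay as the last step left them, time stands still between calls to the robot, and variables do not carry over. Pictures are saved under pics/ and viewed, at most 14 in all, crops included, and the job is handed in when it is done.

```bash
ls; mkdir -p pics
cat > h.py <<'E'
from station import ctrl
import numpy as np, cv2
from scipy.spatial.transform import Rotation as R
def snap(n,f):
    c=ctrl.camera(n); np.savez('pics/'+f+'.npz',**c); cv2.imwrite('pics/'+f+'.png',c['frame'][...,::-1]); return c
def load(f): return dict(np.load('pics/'+f+'.npz'))
def rot(c):
    r=np.array(c['rotation']); return r if r.shape==(3,3) else R.from_rotvec(r).as_matrix()
def cloud(c):
    K=c['intrinsics'];d=c['range_z'];v,u=np.mgrid[:384,:512]
    p=np.stack([(u-K[0,2])/K[0,0]*d,-(v-K[1,2])/K[1,1]*d,-d],-1)
    P=p@rot(c).T+c['xyz']; P[d==0]=np.nan; return P
def at_z(c,u,v,z):
    K=c['intrinsics'];r=rot(c)@np.array([(u-K[0,2])/K[0,0],-(v-K[1,2])/K[1,1],-1]);o=np.array(c['xyz']); return o+r*(z-o[2])/r[2]
E
python3 - <<'E'
from h import *
for n in('top','scene'):
    c=snap(n,n+'0'); print(n,c['xyz'],c['rotation'],c['intrinsics'],{k:v for k,v in c.items() if k not in('frame','range_z','xyz','rotation','intrinsics')})
print(ctrl.read_state())
E
```

```text
pics
top [ 0.26922124 -0.0163918   1.30828034] [ 0.16332257 -0.12288304 -1.54402882] [[490.43758001   0.         250.0750806 ]
 [  0.         490.43758001 193.6560233 ]
 [  0.           0.           1.        ]] {}
scene [ 1.11294119 -0.03443059  0.74327978] [0.58387265 0.53401987 1.45562367] [[413.18049588   0.         255.58383353]
 [  0.         413.18049588 196.45461138]
 [  0.           0.           1.        ]] {}
{'time': 0.1, 'joint_positions': array([ 1.22412079,  0.32175554, -0.07009327,  1.45159098,  0.02261441,
        1.37078922, -0.05688439]), 'joint_vel': array([ 1.51936632e-04, -3.20078963e-03, -3.71561904e-04, -4.21772544e-03,
       -4.27238380e-04, -5.08659535e-05,  6.14208389e-04]), 'joint_efforts': array([ 1.92442099e-04, -4.92575204e+01, -4.05446040e-01, -3.13398027e+01,
       -6.39443309e-02,  3.95241135e-02,  7.20230173e-05]), 'tcp_pos': array([ 0.22923643, -0.60772214,  0.23854753]), 'orientation': array([-3.08892443e+00, -5.63415896e-01,  6.57490732e-04]), 'ft_force': array([1.02961121, 0.81264587, 0.75315041]), 'moment': array([ 0.03911391,  0.02018116, -0.01502995]), 'grip_force': 0.0, 'opening': 0.08711254246863367}
```

View pics/top0.png

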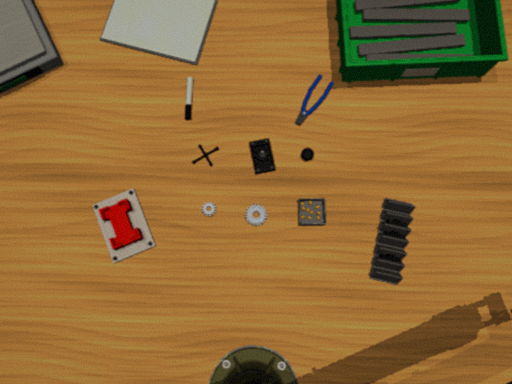

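View pics/scene0.png

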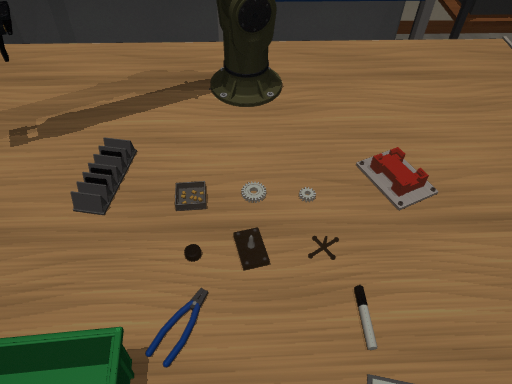

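The top view shows the fixture at about (123,225), small gear (208,209), large gear (256,215), bracket (262,156), cap (307,155), sprue (206,155), tray (312,212) and rack (392,241). The scene view agrees. Next I measure them by height segmentation and an enlarged crop.

Run:
```python
from h import *
c=load('top0');P=cloud(c);f=c['frame']
print('table z',np.nanmedian(P[120:290,80:360,2]))
m=(P[...,2]>0.0045).astype(np.uint8); m[:115]=0;m[295:]=0
n,l,s,ce=cv2.connectedComponentsWithStats(m)
for i in range(1,n):
    if s[i,4]>15:
        q=P[l==i]; v,u=np.where(l==i)
        mid=(q[:,:2].max(0)+q[:,:2].min(0))/2
        r=cv2.minAreaRect((q[:,:2]*1000).astype(np.float32))
        print(ce[i].round(1),s[i,4],'mean',q.mean(0).round(4),'zmax',q[:,2].max().round(4),'z50',np.median(q[:,2]).round(4),'rect',np.round(r[0],1),np.round(r[1],1),round(r[2],1))
cr=f[125:265,80:340]; cv2.imwrite('pics/c1.png',cv2.resize(cr,None,fx=3,fy=3,interpolation=cv2.INTER_CUBIC)[...,::-1])
```

```text
table z -0.0011591376896306071
[188.1 116.6] 29 mean [0.7218 0.1972 0.0149] zmax 0.0257 z50 0.0145 rect [722.1 197.8] [16.3 11. ] 89.5
[300.8 118.8] 70 mean [ 0.7223 -0.1151  0.0089] zmax 0.0163 z50 0.0085 rect [ 725.  -115.4] [19.  35.4] 52.3
[262.3 155.2] 537 mean [ 0.6153 -0.0108  0.0138] zmax 0.0556 z50 0.0136 rect [616.1 -10.7] [91.5 56.9] 13.5
[307.5 153.4] 129 mean [ 0.6219 -0.1332  0.016 ] zmax 0.0231 z50 0.0161 rect [ 622.1 -132.6] [33.4 34.4] 77.7
[208.1 154.9] 45 mean [0.614  0.1375 0.0121] zmax 0.0445 z50 0.0078 rect [611.9 138. ] [24.1 46. ] 78.3
[123.5 224.9] 2689 mean [0.4162 0.3542 0.0201] zmax 0.0517 z50 0.0117 rect [419.3 359.6] [174.5 123.1] 24.1
[392.5 241.1] 2289 mean [ 0.3882 -0.3519  0.0304] zmax 0.055 z50 0.0325 rect [ 391.3 -358.3] [ 84.  220.7] 77.7
[311.9 210.7] 218 mean [ 0.4651 -0.1452  0.0158] zmax 0.0275 z50 0.0176 rect [ 464.4 -146.1] [71.7 70.7] 2.0
[209.1 208.4] 115 mean [0.4665 0.1291 0.0104] zmax 0.0168 z50 0.0104 rect [465.8 129. ] [35.9 37.3] 1.1
[256.2 214.2] 286 mean [0.4536 0.0024 0.0097] zmax 0.0161 z50 0.0097 rect [453.    3.2] [57.2 57.8] 72.5
[310.4 208.4] 56 mean [ 0.4725 -0.1422  0.0071] zmax 0.013 z50 0.0062 rect [ 473.  -146.1] [23.2 50.8] 14.3
```

View pics/c1.png

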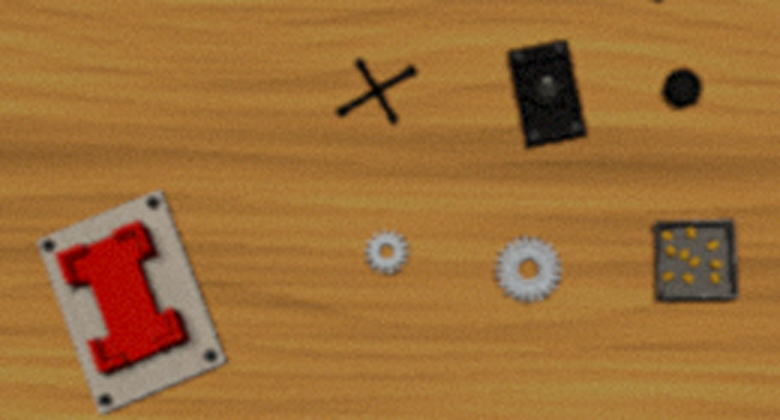

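The crop shows the plate's holes at crop pixels (49,245), (154,203), (210,355) and (105,399). The bracket's corners are at (510,50), (566,41), (585,137) and (527,147), with its spindle tip near (547,85). I convert these with the calibration.

```bash
cat >> h.py <<'E'
def tool():
    s=ctrl.read_state(); return np.array(s['tcp_pos']),R.from_rotvec(s['orientation'])
def go(target,yaw=None):
    "shift (mm, tool axes) and roll (rad) from present pose to target; yaw = wanted world yaw of tool x"
    p,r=tool(); sl=r.inv().apply(np.array(target)-p)*1000; x=r.as_matrix()[:,0]; y0=np.arctan2(x[1],x[0])
    out=[sl.round(1)]
    if yaw is not None:
        d=(yaw-y0+np.pi/2)%np.pi-np.pi/2; out+=['roll',round(-d,3)]
    print('at',p.round(4),'toolyaw',round(y0,3),'zax',r.as_matrix()[:,2].round(3),'slide',*out)
E
python3 - <<'E'
from h import *
c=load('top0')
def w(a,z): return np.array([at_z(c,80+u/3,125+v/3,z)[:2] for u,v in a])
h=w([(49,245),(154,203),(210,355),(105,399)],.010); print('fixture',h.mean(0),'long',np.linalg.norm(h[1]-h[2]),np.linalg.norm(h[0]-h[1]), np.degrees(np.arctan2(*((h[1]-h[2]+h[0]-h[3])[::-1]))))
b=w([(510,50),(566,41),(585,137),(527,147)],.016); print('bracket',b.mean(0),np.linalg.norm(b[1]-b[2]),np.linalg.norm(b[0]-b[1]),np.degrees(np.arctan2(*((b[1]-b[2]+b[0]-b[3])[::-1]))))
print('tip',w([(547,85)],.053),'LG',w([(528,269)],.012),'SG',w([(386,252)],.012),'cap',w([(682,88)],.018))
x=h.mean(0)
go([b.mean(0)[0]-.0,b.mean(0)[1],.24],np.arctan2(*((b[1]-b[2]+b[0]-b[3])[::-1])))
t=snap('wrist','w0')
p,r=tool(); print('cam in tool',r.inv().apply(t['xyz']-p), (r.inv().as_matrix()@rot(t)).round(3),t['intrinsics'][0])
E
```

```text
fixture [0.41709496 0.35817235] long 0.14814303345689683 0.10083059342357016 23.84911534345465
bracket [ 0.61205828 -0.01076777] 0.09136882736201364 0.051710139855633094 11.367621950213975
tip [[ 0.60991513 -0.01082492]] LG [[0.45185906 0.00292734]] SG [[0.46453257 0.13002891]] cap [[ 0.61877759 -0.13257048]]
at [ 0.2292 -0.6077  0.2385] toolyaw 0.361 zax [-0.001  0.002 -1.   ] slide [ 568.9 -423.4   -0.8] roll 0.162
cam in tool [ 0.08102025  0.00056532 -0.14570309] [[ 0.001  0.955  0.297]
 [ 1.    -0.001 -0.   ]
 [ 0.     0.297 -0.955]] [273.38647333   0.         254.04311852]
```

```bash
python3 -m handwheel '{"slide":[[40,-30,0],[80,-60,0],[120,-90,0],[160,-120,0],[200,-150,0],[240,-180,0],[280,-210,0],[320,-240,0],[360,-270,0],[400,-300,0],[440,-330,0],[480,-360,0]],"roll":[0,0,0,0,0,0,0,0.04,0.08,0.12,0.16,0.16]}'
python3 - <<'E'
from h import *
go([.612,-.0108,.24],.198)
E
```

```text
time: 1.35
tcp_pos: [0.552, -0.1002, 0.2395]
orientation: [3.125, 0.313, 0.0]
ft_force: [0.2, -0.8, -0.1]
opening: 0.0871
grip_force: 0.0
at [ 0.552  -0.1002  0.2395] toolyaw 0.199 zax [ 0. -0. -1.] slide [ 76.5 -75.8  -0.5] roll 0.001
```

```bash
python3 -m handwheel '{"slide":[[25,-25,15],[50,-50,40],[76,-76,70],[76,-76,70],[76,-76,70]],"roll":[0,0,0,0,0]}'
python3 - <<'E'
from h import *
c=snap('wrist','w1'); go([.612,-.0108,.17],.198)
cv2.imwrite('pics/w1b.png',cv2.resize(c['frame'],(768,576),interpolation=cv2.INTER_CUBIC)[...,::-1])
E
```

```text
time: 1.85
tcp_pos: [0.6101, -0.0114, 0.1682]
orientation: [-3.125, -0.318, 0.004]
ft_force: [-0.8, -1.1, 0.0]
opening: 0.0868
grip_force: 0.0
at [ 0.6106 -0.013   0.1694] toolyaw 0.201 zax [-0.001 -0.001 -1.   ] slide [ 1.8 -1.8 -0.6] roll 0.003
```

View pics/w1b.png

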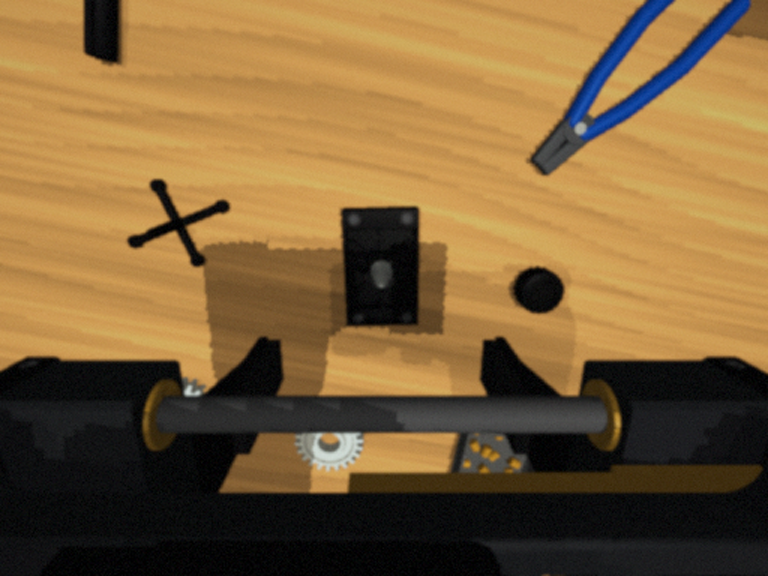

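The bracket's top corners are at enlarged pixels (342,208), (418,207), (418,325) and (347,326). The spindle is near (382,272), well between the fingers.

Run:
```python
from h import *
c=load('w1'); t=(1/1.5)
b=np.array([at_z(c,u*t,v*t,.016)[:2] for u,v in [(342,208),(418,207),(418,325),(347,326)]])
print(b.mean(0),np.linalg.norm(b[1]-b[2]),np.linalg.norm(b[0]-b[1]))
for d in(b[1]-b[2],b[0]-b[3]): print(np.arctan2(d[1],d[0]))
for d in(b[0]-b[1],b[3]-b[2]): print(np.arctan2(-d[0],d[1]))
P=cloud(c); m=(P[...,2]>.011)&(P[...,2]<.025)&(abs(P[...,0]-.612)<.07)&(abs(P[...,1]+.011)<.05)
q=P[m]; r=cv2.minAreaRect((q[:,:2]*1000).astype(np.float32)); print('depth',r,np.radians(r[2]),'z',np.median(q[:,2]))
m=(P[...,2]>.035)&(P[...,2]<.06)&(abs(P[...,0]-.612)<.03)&(abs(P[...,1]+.011)<.03); print('spindle',np.median(P[m],0),m.sum())
m=(P[...,2]>.011)&(P[...,2]<.025)&(abs(P[...,0]-.62)<.03)&(abs(P[...,1]+.133)<.03); q=P[m];print('cap',(q.max(0)+q.min(0))/2,np.ptp(q,0))
```

```text
[ 0.61518536 -0.01121276] 0.09085397943722578 0.05438069548307475
0.23118246120610828
0.21873439072481893
0.2173056896495406
0.21978652436969615
depth ((615.536376953125, -11.162952423095703), (90.07462310791016, 56.06319808959961), 12.8502197265625) 0.22427864383324106 z 0.016510571530542695
spindle [ 0.61719675 -0.01086829  0.04841978] 95
cap [ 0.62271631 -0.13384932  0.0158278 ] [0.03471826 0.03462104 0.00956513]
```

Run:
```python
from h import *
go([.6153,-.0112,.0205],.223)
```

```text
at [ 0.6106 -0.013   0.1694] toolyaw 0.201 zax [-0.001 -0.001 -1.   ] slide [  5.1  -0.9 148.9] roll -0.022
```

```bash
python3 -m handwheel '{"slide":[[5,-1,35],[5,-1,70],[5,-1,100],[5,-1,100],[5,-1,100]],"roll":[-0.022,-0.022,-0.022,-0.022,-0.022]}'
python3 - <<'E'
from h import *
import time
go([.6153,-.0112,.0205],.223)
c=ctrl.camera('wrist')
go([.6153,-.0112,.0205],.223)
E
```

```text
time: 2.4
tcp_pos: [0.6159, -0.0119, 0.0709]
orientation: [3.121, 0.346, 0.002]
ft_force: [0.7, -0.4, -0.2]
opening: 0.087
grip_force: 0.0
at [ 0.6159 -0.0119  0.0709] toolyaw 0.221 zax [ 0.001 -0.001 -1.   ] slide [-0.5 -0.9 50.4] roll -0.002
at [ 0.6169 -0.0114  0.072 ] toolyaw 0.221 zax [ 0.003 -0.001 -1.   ] slide [-1.6 -0.6 51.4] roll -0.002
```

```bash
python3 -m handwheel '{"slide":[[-1,0,25],[-1,0,42],[-1,0,50],[-1,0,50]],"roll":[0,0,0,0]}' && python3 -m handwheel '{"slide":[[0,0,0],[0,0,0],[0,0,0],[0,0,0],[0,0,0],[0,0,0],[0,0,0],[0,0,0]],"roll":[0,0,0,0,0,0,0,0]}' -1 30
```

```text
time: 2.85
tcp_pos: [0.6139, -0.0107, 0.019]
orientation: [-3.122, -0.349, 0.002]
ft_force: [1.0, -0.3, 0.1]
opening: 0.0869
grip_force: 0.0
time: 3.65
tcp_pos: [0.6147, -0.0105, 0.0198]
orientation: [3.122, 0.349, 0.001]
ft_force: [-0.6, -0.7, 3.0]
opening: 0.0556
grip_force: 30.0
```

```bash
python3 -m handwheel '{"slide":[[0,0,-20],[0,0,-60],[0,0,-100],[0,0,-140],[0,0,-140]],"roll":[0,0,0,0,0]}'
python3 - <<'E'
from h import *
go([.4193,.3596,.16],.42)
E
```

```text
time: 4.15
tcp_pos: [0.6181, -0.01, 0.1658]
orientation: [3.12, 0.349, 0.017]
ft_force: [0.9, 0.1, -0.3]
opening: 0.0557
grip_force: 30.0
at [ 0.6181 -0.01    0.1658] toolyaw 0.223 zax [ 0.011 -0.001 -1.   ] slide [-112.3 -404.5    3.4] roll -0.197
```

```bash
python3 -m handwheel '{"slide":[[-10,-36,0],[-20,-72,0],[-30,-108,0],[-40,-144,0],[-50,-180,0],[-60,-216,0],[-70,-252,0],[-80,-288,0],[-90,-324,0],[-100,-360,0],[-110,-395,0],[-110,-395,0]],"roll":[-0.02,-0.04,-0.06,-0.08,-0.1,-0.12,-0.14,-0.16,-0.18,-0.2,-0.2,-0.2]}'
python3 - <<'E'
from h import *
c=snap('wrist','w2'); go([.4193,.3596,.16],.42)
P=cloud(c); t,_=tool()
# plate: z ~10mm
def rect(lo,hi,ctr,rad):
    m=(P[...,2]>lo)&(P[...,2]<hi)&(np.hypot(P[...,0]-ctr[0],P[...,1]-ctr[1])<rad); q=P[m]; print(lo,m.sum(),cv2.minAreaRect((q[:,:2]*1000).astype(np.float32)),np.median(q[:,2]))
rect(.005,.06,(.42,.36),.13); rect(.030,.055,(.42,.36),.09); rect(.042,.052,(.42,.36),.09)
cv2.imwrite('pics/w2b.png',cv2.resize(c['frame'],(768,576),interpolation=cv2.INTER_CUBIC)[...,::-1])
E
```

```text
time: 5.35
tcp_pos: [0.415, 0.3558, 0.1589]
orientation: [-3.065, -0.673, 0.003]
ft_force: [-0.4, 0.2, -0.3]
opening: 0.0561
grip_force: 30.0
at [0.4172 0.3528 0.1586] toolyaw 0.429 zax [-0.002  0.    -1.   ] slide [ 4.7 -5.3 -1.4] roll 0.009
0.005 8142 ((432.0882873535156, 364.3211364746094), (137.24169921875, 120.11381530761719), 24.299243927001953) 0.011214055935069162
0.03 2861 ((451.857421875, 373.43341064453125), (35.958255767822266, 78.09308624267578), 24.207067489624023) 0.03611204755054853
0.042 940 ((454.964599609375, 374.8545837402344), (29.25836753845215, 78.0853042602539), 24.319421768188477) 0.04709092855082636
```

View pics/w2b.png

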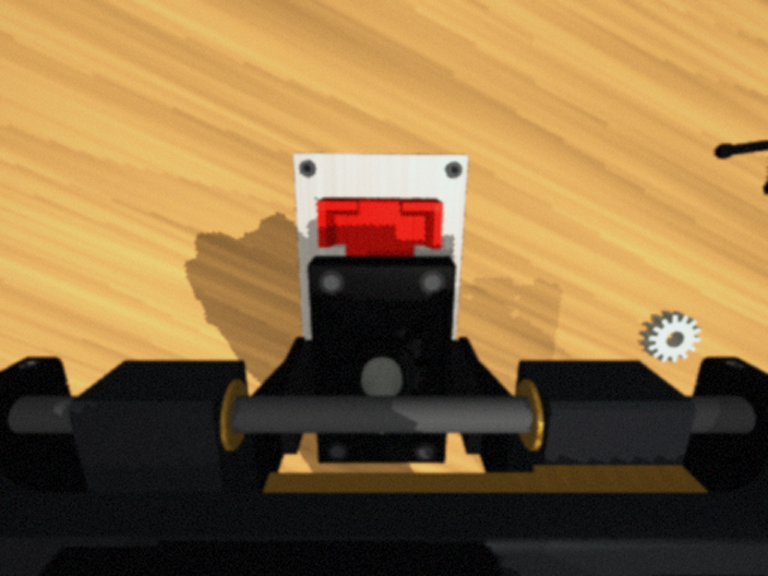

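The held bracket is level. The plate's front holes are at (307,168) and (454,170) and the nest posts at (338,215) and (425,212). The plate and nest fits agree on a fixture centre of (0.4172, 0.3578) with yaw 0.424. Next I measure the held bracket in the same image so the calibration error cancels.

Run:
```python
from h import *
c=load('w2');P=cloud(c)
m=(P[...,2]>.150)&(P[...,2]<.163)&(np.hypot(P[...,0]-.417,P[...,1]-.355)<.06); 
m&=np.mgrid[:384,:512][0]<312
v,u=np.where(m);print(m.sum(),u.min(),u.max(),v.min(),v.max())
q=P[m]; r=cv2.minAreaRect((q[:,:2]*1000).astype(np.float32)); print(r,np.radians(r[2]),np.percentile(q[:,2],[5,50,95]))
# front part only, above the rod
m2=m&(np.mgrid[:384,:512][0]<220); q=P[m2]; r=cv2.minAreaRect((q[:,:2]*1000).astype(np.float32)); print('front',r, np.median(q[:,2]))
a=.4236;ux=np.array([np.cos(a),np.sin(a)]);uy=np.array([-ux[1],ux[0]]);q=q[:,:2]
print('along',np.percentile(q@ux,[0,1,99,100]),'across',np.percentile(q@uy,[0,1,99,100]),'fixture',np.array([.4172,.3578])@ux,np.array([.4172,.3578])@uy)
m3=(P[...,2]>.178)&(P[...,2]<.2)&(np.hypot(P[...,0]-.417,P[...,1]-.355)<.03);q=P[m3][:,:2];print('spindle',m3.sum(),np.median(q@ux),np.median(q@uy))
```

```text
7190 191 318 173 308
((415.76776123046875, 355.0821228027344), (90.74213409423828, 73.5081787109375), 24.872314453125) 0.4341037797984041 [0.15213081 0.15566085 0.15842108]
front ((443.99725341796875, 368.07647705078125), (28.606456756591797, 55.99168014526367), 24.800979614257812) 0.15546967057399824
along [0.54154004 0.54317694 0.57018434 0.57052385] across [0.1249454  0.12573063 0.18050115 0.18115404] fixture 0.5273976889053398 0.15468793662502056
spindle 222 0.5219152454282445 0.12493455935105344
```

```bash
python3 -m handwheel '{"slide":[[2,-1.6,10],[2,-1.6,40],[2,-1.6,70],[2,-1.6,80],[2,-1.6,80],[2,-1.6,80]],"roll":[0.009,0.009,0.009,0.009,0.009,0.009]}'
python3 - <<'E'
from h import *
c=snap('wrist','w3'); P=cloud(c); print(tool()[0])
def rect(lo,hi,vmax):
    m=(P[...,2]>lo)&(P[...,2]<hi)&(np.hypot(P[...,0]-.418,P[...,1]-.358)<.13)&(np.mgrid[:384,:512][0]<vmax); q=P[m][:,:2]
    a=.4236;ux=np.array([np.cos(a),np.sin(a)]);uy=np.array([-ux[1],ux[0]]);r=cv2.minAreaRect((q*1000).astype(np.float32)); print(lo,m.sum(),r,'front',(q@ux).max(),'across',((q@uy).max()+(q@uy).min())/2,np.median(P[m][:,2]))
rect(.070,.080,200); rect(.042,.052,220); rect(.006,.015,220)
cv2.imwrite('pics/w3b.png',cv2.resize(c['frame'],(768,576),interpolation=cv2.INTER_CUBIC)[...,::-1])
E
```

```text
time: 6.0
tcp_pos: [0.4219, 0.3526, 0.08]
orientation: [-3.075, -0.644, -0.001]
ft_force: [0.6, -0.1, -0.7]
opening: 0.0556
grip_force: 30.0
[0.42211746 0.35306536 0.08065781]
0.07 2621 ((457.5384216308594, 367.2100524902344), (14.76312255859375, 56.075321197509766), 23.528718948364258) front 0.5754474731479168 across 0.14669645473487372 0.0767956905071461
0.042 1495 ((455.1041259765625, 374.9410705566406), (29.056528091430664, 78.1357192993164), 24.447505950927734) front 0.583441500162038 across 0.1547523381159528 0.04717081641417922
0.006 8682 ((452.7994384765625, 373.74224853515625), (91.576904296875, 120.31735229492188), 24.24384117126465) front 0.6122029223307096 across 0.1546036655804599 0.010610069469523767
```

View pics/w3b.png

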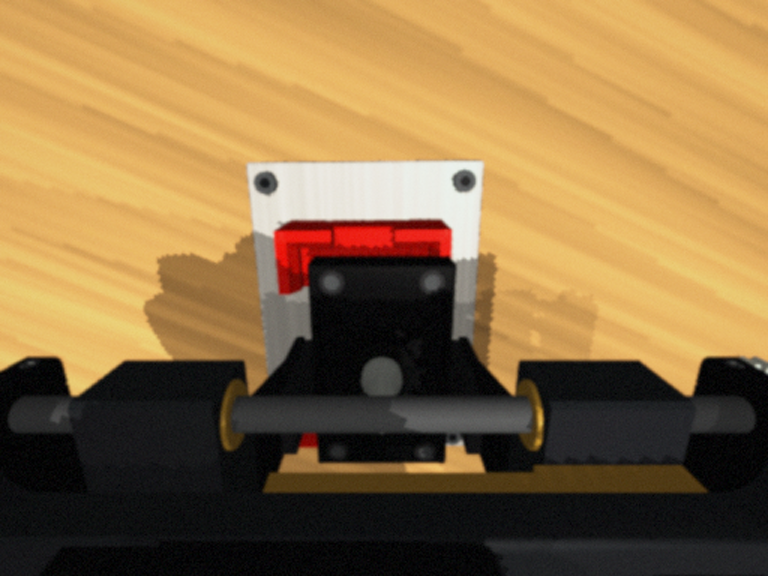

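The bracket sits about 8 mm to the right of the nest because the previous picture was taken before the arm had settled. Correct it, settle, and remeasure.

```bash
cat >> h.py <<'E'
def rel(vmax=200,zt=None,rad=.13):
    "held bracket against nest, one settled wrist image"
    c=snap('wrist','tmp'); P=cloud(c); V=np.mgrid[:384,:512][0]; p,_=tool(); zt=zt or p[2]-.004
    a=.4236;ux=np.array([np.cos(a),np.sin(a)]);uy=np.array([-ux[1],ux[0]]); o=[]
    for lo,hi,h,vm in((zt-.006,zt+.005,.045,vmax),(.042,.052,.056,220)):
        m=(P[...,2]>lo)&(P[...,2]<hi)&(np.hypot(P[...,0]-.418,P[...,1]-.358)<rad)&(V<vm); q=P[m][:,:2]
        r=cv2.minAreaRect((q*1000).astype(np.float32)); o.append([(q@ux).max()-h,((q@uy).max()+(q@uy).min())/2,r[2]]); print(m.sum(),np.round(r[1],1),np.round(o[-1],4),np.median(P[m][:,2]).round(4))
    d=np.array(o[1])-o[0]; print('tcp',p.round(4),'slide x',d[0]*1e3,'y',-d[1]*1e3,'roll',-np.radians(d[2]))
E
python3 -m handwheel '{"slide":[[-1,-3,0],[-3,-8,0],[-3,-8,0],[-3,-8,0],[-3,-8,0],[-3,-8,0],[-3,-8,0]],"roll":[-0.012,-0.012,-0.012,-0.012,-0.012,-0.012,-0.012]}'
python3 -c "
from h import *
rel()"
```

```text
time: 6.75
tcp_pos: [0.4152, 0.3587, 0.0794]
orientation: [3.071, 0.664, -0.0]
ft_force: [0.5, -0.6, -0.7]
opening: 0.0556
grip_force: 30.0
2614 [14.8 56.1] [ 0.5268  0.1554 24.8295] 0.0762
1704 [29.3 78.1] [ 0.5274  0.1548 24.3404] 0.0473
tcp [0.4152 0.3587 0.0795] slide x 0.5650515129991263 y 0.5802236533031246 roll 0.008536030504949227
```

```bash
python3 -m handwheel '{"slide":[[0.6,0.6,0],[0.6,0.6,5],[0.6,0.6,10],[0.6,0.6,14],[0.6,0.6,18],[0.6,0.6,21],[0.6,0.6,23],[0.6,0.6,24.5],[0.6,0.6,25],[0.6,0.6,25],[0.6,0.6,25]],"roll":[0.008,0.008,0.008,0.008,0.008,0.008,0.008,0.008,0.008,0.008,0.008]}'
python3 -c "
from h import *
rel(zt=.052)"
```

```text
time: 7.9
tcp_pos: [0.4159, 0.3586, 0.0548]
orientation: [3.073, 0.652, 0.0]
ft_force: [-1.4, -0.5, 3.1]
opening: 0.0559
grip_force: 30.0
4272 [27.3 78.2] [ 0.5384  0.1549 24.2302] 0.0509
5454 [41.9 78.2] [ 0.5275  0.1549 23.9683] 0.0479
tcp [0.4159 0.3586 0.0548] slide x -10.957011293285746 y -0.030473995615815097 roll 0.004571282721607386
```

```bash
python3 -m handwheel '{"slide":[[0,0,0],[0,0,0],[0,0,0],[0,0,0],[0,0,0],[0,0,0]],"roll":[0,0,0,0,0,0]}' 1 && python3 -m handwheel '{"slide":[[0,0,-10],[0,0,-30],[0,0,-65],[0,0,-100],[0,0,-130],[0,0,-130],[0,0,-130],[0,0,-130],[0,0,-130]],"roll":[0,0,0,0,0,0,0,0,0]}'
python3 - <<'E'
from h import *
c=snap('wrist','w4'); P=cloud(c); print(tool()[0])
a=.4236;ux=np.array([np.cos(a),np.sin(a)]);uy=np.array([-ux[1],ux[0]])
D=np.hypot(P[...,0]-.4172,P[...,1]-.3578)
dark=c['frame'].max(-1)<80
for n,m in (('bracket',(P[...,2]>.047)&(P[...,2]<.058)&(D<.055)&dark),('nestposts',(P[...,2]>.042)&(P[...,2]<.052)&(D<.075)&~dark),('plate',(P[...,2]>.006)&(P[...,2]<.016)&(D<.115))):
    q=P[m]; r=cv2.minAreaRect((q[:,:2]*1000).astype(np.float32)); print(n,m.sum(),np.round(r[0],1),np.round(r[1],1),r[2],np.median(q[:,2]))
m=(P[...,2]>.078)&(P[...,2]<.095)&(D<.02); print('tip',m.sum(),np.median(P[m],0))
cv2.imwrite('pics/w4b.png',cv2.resize(c['frame'],(768,576),interpolation=cv2.INTER_CUBIC)[...,::-1])
E
```

```text
time: 8.55
tcp_pos: [0.4159, 0.3585, 0.0545]
orientation: [3.073, 0.652, -0.0]
ft_force: [0.2, 0.1, 0.1]
opening: 0.0859
grip_force: 0.0
time: 9.45
tcp_pos: [0.4153, 0.3579, 0.1832]
orientation: [3.072, 0.651, -0.004]
ft_force: [0.2, 0.1, -0.6]
opening: 0.0867
grip_force: 0.0
[0.41535905 0.3580118  0.18334889]
bracket 2496 [416.  360.4] [90.1 62.2] 23.38863182067871 0.051505338528814476
nestposts 1334 [417.  357.6] [112.5  78. ] 24.281444549560547 0.04720304531795316
plate 7178 [417.3 357.8] [169.5 120.2] 24.32391929626465 0.01061302878912454
tip 90 [0.41842072 0.35859808 0.08453527]
```

View pics/w4b.png

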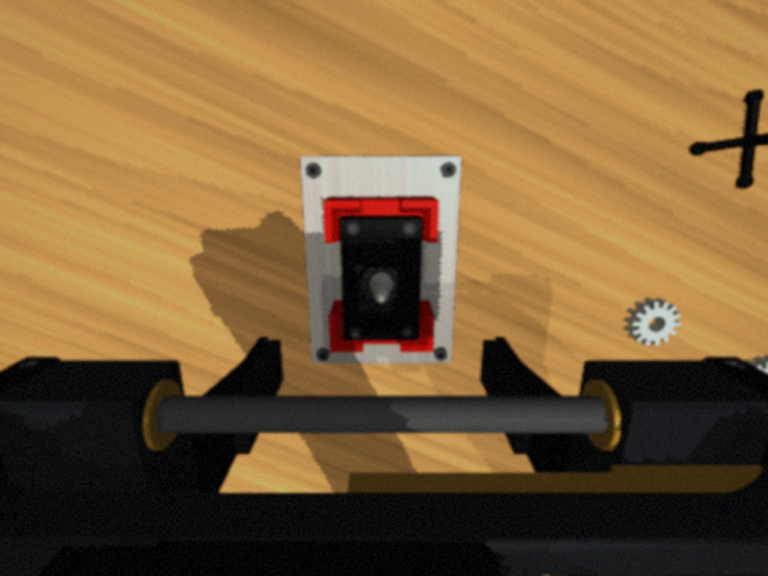

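The bracket is home: its top reads 0.0515 m (0.051 expected) and it sits squarely within the nest, spindle at enlarged pixel (382,285). Next is the large gear.

Run:
```python
from h import *
go([.453,.003,.175],.42)
```

```text
at [0.4154 0.358  0.1833] toolyaw 0.418 zax [-0.002 -0.001 -1.   ] slide [-109.7  339.7    8.7] roll -0.002
```

```bash
python3 -m handwheel '{"slide":[[-10,34,0],[-22,70,0],[-36,110,0],[-48,150,0],[-61,190,0],[-74,230,0],[-87,270,4],[-100,310,8],[-110,340,9],[-110,340,9],[-110,340,9],[-110,340,9]],"roll":[0,0,0,0,0,0,0,0,0,0,0,0]}'
python3 -m handwheel '{"slide":[[0,0,0],[0,0,0],[0,0,0]],"roll":[0,0,0]}'
python3 - <<'E'
from h import *
c=snap('wrist','w5'); P=cloud(c); print(tool()[0])
for n,ctr,rad in(('LG',(.453,.003),.045),('SG',(.466,.129),.035)):
    D=np.hypot(P[...,0]-ctr[0],P[...,1]-ctr[1]); m=(P[...,2]>.007)&(P[...,2]<.02)&(D<rad)&(c['frame'].min(-1)>90); q=P[m]
    r=cv2.minEnclosingCircle((q[:,:2]*1000).astype(np.float32)); print(n,m.sum(),r,np.median(q,0))
go([.453,.003,.02],.42)
E
```

```text
time: 10.7
tcp_pos: [0.4531, 0.0044, 0.1752]
orientation: [-3.072, -0.654, 0.001]
ft_force: [0.0, 1.3, -0.3]
opening: 0.0873
grip_force: 0.0
time: 11.0
tcp_pos: [0.4533, 0.0038, 0.1756]
orientation: [3.073, 0.654, 0.0]
ft_force: [-0.1, 0.0, -0.7]
opening: 0.0867
grip_force: 0.0
[0.45330669 0.00362109 0.1755489 ]
LG 1346 ((453.3674011230469, 2.9095911979675293), 29.502958297729492) [0.45467102 0.00426219 0.01185531]
SG 717 ((466.03094482421875, 129.45469665527344), 20.173583984375) [0.46679738 0.12925112 0.01249908]
at [0.4533 0.0036 0.1755] toolyaw 0.419 zax [ 0. -0. -1.] slide [ -0.5   0.4 155.5] roll -0.001
```

View pics/w5.png

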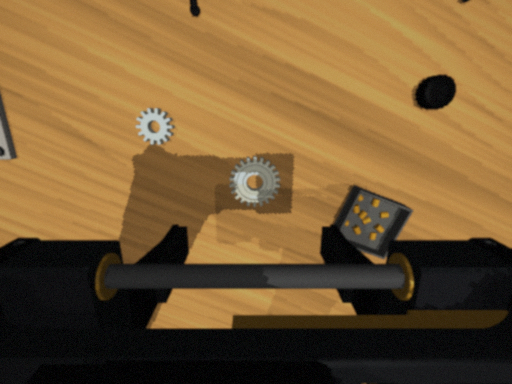

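The large gear is at pixel (255,181), small gear (155,126), tray (373,220) and cap (436,91). The gear measures (0.4534, 0.0029) with a fitted radius of 29.5 mm, so I go straight down and grip.

```bash
python3 -m handwheel '{"slide":[[0,0.5,30],[0,0.5,70],[0,0.5,110],[0,0.5,135],[0,0.5,150],[0,0.5,155],[0,0.5,155],[0,0.5,155]],"roll":[0,0,0,0,0,0,0,0]}' && python3 -m handwheel '{"slide":[[0,0,0],[0,0,0],[0,0,0],[0,0,0],[0,0,0],[0,0,0],[0,0,0],[0,0,0]],"roll":[0,0,0,0,0,0,0,0]}' -1 15 && python3 -m handwheel '{"slide":[[0,0,-15],[0,0,-55],[0,0,-95],[0,0,-130],[0,0,-150],[0,0,-150],[0,0,-150]],"roll":[0,0,0,0,0,0,0]}'
python3 -c "
from h import *
go([.4172,.3578,.17],.42)"
```

```text
time: 11.85
tcp_pos: [0.4544, 0.0027, 0.0214]
orientation: [3.073, 0.652, 0.002]
ft_force: [0.2, 0.2, 0.4]
opening: 0.0873
grip_force: 0.0
time: 12.65
tcp_pos: [0.4537, 0.0026, 0.0207]
orientation: [3.073, 0.652, 0.0]
ft_force: [-0.9, -0.3, 3.2]
opening: 0.0599
grip_force: 15.0
time: 13.35
tcp_pos: [0.4532, 0.0026, 0.1699]
orientation: [3.073, 0.651, -0.001]
ft_force: [-0.7, 0.3, -2.3]
opening: 0.0597
grip_force: 15.0
at [0.4532 0.0026 0.1699] toolyaw 0.418 zax [-0. -0. -1.] slide [ 1.112e+02 -3.393e+02 -2.000e-01] roll -0.002
```

```bash
python3 -m handwheel '{"slide":[[11,-34,0],[23,-70,0],[36,-110,0],[49,-150,0],[62,-190,0],[75,-230,0],[88,-270,0],[101,-310,8],[111,-339,18],[111,-339,18],[111,-339,18],[111,-339,18]],"roll":[0,0,0,0,0,0,0,0,0,0,0,0]}'
python3 -m handwheel '{"slide":[[0,0,0],[0,0,0],[0,0,0]],"roll":[0,0,0]}'
cat >> h.py <<'E'
def circ(q): # robust outline circle centre
    h=cv2.convexHull((q[:,:2]*1000).astype(np.float32))[:,0]
    from scipy.optimize import least_squares
    s=least_squares(lambda p:np.hypot(h[:,0]-p[0],h[:,1]-p[1])-p[2],[*q[:,:2].mean(0)*1000,25],loss='soft_l1'); return s.x
E
python3 - <<'E'
from h import *
c=load('w4');P=cloud(c);a=.4236;ux=np.array([np.cos(a),np.sin(a)]);uy=np.array([-ux[1],ux[0]])
D=P[...,:2]-[.4172,.3578]; m=(P[...,2]>.0475)&(P[...,2]<.056)&(abs(D@uy)<.032)&(abs(D@ux)<.05)&(c['frame'][...,0]<70)
m=cv2.morphologyEx(m.astype(np.uint8),cv2.MORPH_OPEN,np.ones((3,3)))>0
q=P[m];r=cv2.minAreaRect((q[:,:2]*1000).astype(np.float32));print('bracket',r)
c=snap('wrist','w6');P=cloud(c);t,r=tool();print('tcp',t)
D=np.hypot(P[...,0]-t[0],P[...,1]-t[1])
m=(P[...,2]>t[2]-.015)&(P[...,2]<t[2]-.003)&(D<.036)&(c['frame'].min(-1)>90);q=P[m];print('gear',m.sum(),circ(q),cv2.minEnclosingCircle((q[:,:2]*1000).astype(np.float32)),np.median(q[:,2]))
m=(P[...,2]>.006)&(P[...,2]<.016)&(np.hypot(P[...,0]-.4172,P[...,1]-.3578)<.115);q=P[m];r=cv2.minAreaRect((q[:,:2]*1000).astype(np.float32));print('plate',r)
q2=q[:,:2];print('front',(q2@ux).max()-.085,((q2@uy).max()+(q2@uy).min())/2,'->',((q2@ux).max()-.085)*ux+((q2@uy).max()+(q2@uy).min())/2*uy)
E
```

```text
time: 14.55
tcp_pos: [0.4175, 0.3559, 0.1514]
orientation: [3.072, 0.649, -0.003]
ft_force: [-0.1, -0.1, 0.6]
opening: 0.0599
grip_force: 15.0
time: 14.85
tcp_pos: [0.418, 0.3568, 0.1528]
orientation: [3.073, 0.649, 0.001]
ft_force: [0.3, -0.5, -0.2]
opening: 0.0598
grip_force: 15.0
bracket ((416.6921691894531, 357.60565185546875), (89.83489227294922, 56.04421615600586), 24.145679473876953)
tcp [0.41787034 0.35698748 0.15276747]
gear 3517 [418.63575059 356.29855482  29.00626756] ((418.32269287109375, 356.1259460449219), 29.78276252746582) 0.14390782486406561
plate ((417.19927978515625, 357.67047119140625), (169.6690673828125, 120.11976623535156), 24.352447509765625)
front 0.527242440248094 0.1545877837804244 -> [0.41709964 0.35764488]
```

View pics/w6.png

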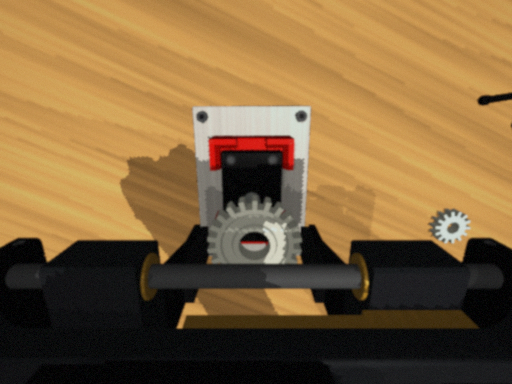

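The gear is held level at pixel (255,240), fitted centre (418.4,356.2) against the bracket centre (416.7,357.5) mm. That is a slide of about (-1.1,-1.9), then 79 mm down.

```bash
python3 -m handwheel '{"slide":[[-1,-1.9,0],[-1,-1.9,12],[-1,-1.9,24],[-1,-1.9,34],[-1,-1.9,42],[-1,-1.9,50],[-1,-1.9,57],[-1,-1.9,62],[-1,-1.9,62]],"roll":[0,0,0,0,0,0,0,0,0]}' && python3 -m handwheel '{"slide":[[0,0,4],[0,0,8],[0,0,12],[0,0,14.5],[0,0,16],[0,0,16.5],[0,0,16.5],[0,0,16.5]],"roll":[0,0,0,0,0,0,0,0]}'
```

```text
time: 15.8
tcp_pos: [0.4154, 0.3586, 0.0897]
orientation: [3.073, 0.652, -0.002]
ft_force: [0.9, -0.1, -0.9]
opening: 0.0594
grip_force: 15.0
time: 16.6
tcp_pos: [0.4159, 0.359, 0.0741]
orientation: [-3.073, -0.652, -0.0]
ft_force: [0.4, -0.6, -0.9]
opening: 0.0596
grip_force: 15.0
```

```bash
python3 -m handwheel '{"slide":[[0,0,0.4],[0,0,0.4],[0,0,0.4],[0,0,0.4],[0,0,0.4],[0,0,0.4]],"roll":[0,0,0,0,0,0]}' 1 && python3 -m handwheel '{"slide":[[0,0,-10],[0,0,-30],[0,0,-65],[0,0,-100],[0,0,-110],[0,0,-110],[0,0,-110],[0,0,-110]],"roll":[0,0,0,0,0,0,0,0]}'
python3 - <<'E'
from h import *
c=snap('wrist','w7');P=cloud(c);t,r=tool();print('tcp',t)
D=np.hypot(P[...,0]-.417,P[...,1]-.3578)
m=(P[...,2]>.06)&(P[...,2]<.071)&(D<.036)&(c['frame'].min(-1)>90);q=P[m];print('gear',m.sum(),circ(q),cv2.minEnclosingCircle((q[:,:2]*1000).astype(np.float32)),np.median(q[:,2]))
A=np.c_[q[:,:2],np.ones(len(q))];print('tilt',np.linalg.lstsq(A,q[:,2],rcond=None)[0])
cv2.imwrite('pics/w7b.png',cv2.resize(c['frame'][90:282,128:384],(768,576),interpolation=cv2.INTER_CUBIC)[...,::-1])
go([.466,.1295,.17],.42)
E
```

```text
time: 17.2
tcp_pos: [0.4158, 0.3589, 0.0736]
orientation: [3.073, 0.651, -0.0]
ft_force: [0.1, -0.1, -0.2]
opening: 0.0862
grip_force: 0.0
time: 18.0
tcp_pos: [0.4151, 0.3581, 0.1821]
orientation: [3.072, 0.651, -0.004]
ft_force: [-0.4, 0.5, -0.0]
opening: 0.087
grip_force: 0.0
tcp [0.4150678  0.35815418 0.1820719 ]
gear 1770 [416.5106597  358.36783636  28.78597553] ((416.24609375, 358.0479431152344), 29.535829544067383) 0.06482205525063109
tilt [0.00219136 0.00218724 0.06298838]
at [0.4151 0.3582 0.1821] toolyaw 0.418 zax [-0.002 -0.002 -1.   ] slide [-46.2 229.6  12.3] roll -0.002
```

View pics/w7b.png

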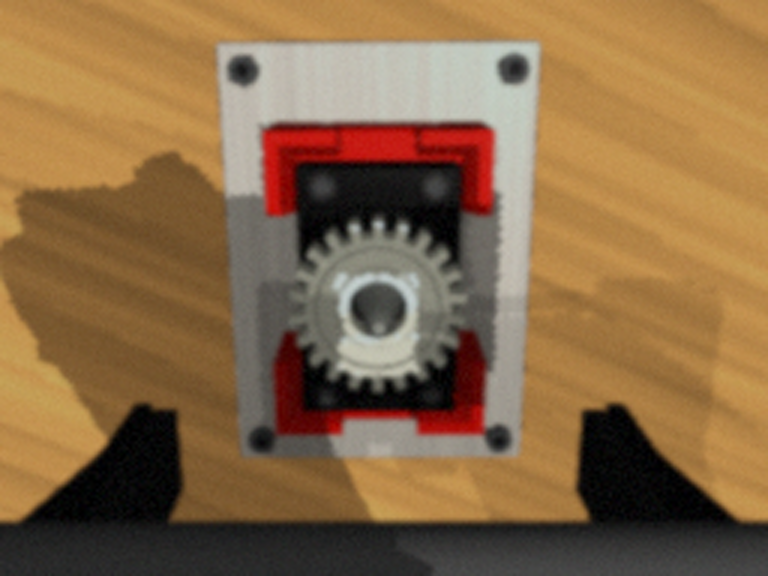

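The large gear lies flat on the boss with the spindle through its bore: top at 0.0648 m (0.065 expected), tilt about 0.003 rad. Next is the small gear.

```bash
python3 -m handwheel '{"slide":[[-7,35,0],[-15,75,0],[-23,115,4],[-31,155,8],[-39,195,12],[-46,229,12],[-46,229,12],[-46,229,12],[-46,229,12],[-46,229,12]],"roll":[0,0,0,0,0,0,0,0,0,0]}'
python3 - <<'E'
from h import *
c=snap('wrist','w8');P=cloud(c);t,r=tool()
D=np.hypot(P[...,0]-.466,P[...,1]-.1295)
m=(P[...,2]>.006)&(P[...,2]<.02)&(D<.035)&(c['frame'].min(-1)>90);q=P[m];print('gear',m.sum(),circ(q),cv2.minEnclosingCircle((q[:,:2]*1000).astype(np.float32)),np.median(q[:,2]))
ce=np.array(cv2.minEnclosingCircle((q[:,:2]*1000).astype(np.float32))[0])/1000
go([*ce,.0205],.42)
E
```

```text
time: 19.05
tcp_pos: [0.4661, 0.1325, 0.1714]
orientation: [-3.072, -0.656, 0.001]
ft_force: [-0.1, -0.4, -0.3]
opening: 0.0872
grip_force: 0.0
gear 555 [466.02354904 130.13651435  19.04631998] ((465.9213562011719, 130.40272521972656), 19.63927459716797) 0.01251127826335885
at [0.4662 0.1324 0.1715] toolyaw 0.421 zax [-0.  0. -1.] slide [ -1.    1.8 151. ] roll 0.001
```

```bash
python3 -m handwheel '{"slide":[[-0.6,1.5,30],[-0.6,1.5,70],[-0.6,1.5,110],[-0.6,1.5,135],[-0.6,1.5,147],[-0.6,1.5,151],[-0.6,1.5,151],[-0.6,1.5,151]],"roll":[0,0,0,0,0,0,0,0]}' && python3 -m handwheel '{"slide":[[0,0,0],[0,0,0],[0,0,0],[0,0,0],[0,0,0],[0,0,0],[0,0,0],[0,0,0],[0,0,0],[0,0,0]],"roll":[0,0,0,0,0,0,0,0,0,0]}' -1 12 && python3 -m handwheel '{"slide":[[0,0,-15],[0,0,-55],[0,0,-95],[0,0,-130],[0,0,-150],[0,0,-150],[0,0,-150]],"roll":[0,0,0,0,0,0,0]}'
python3 -c "
from h import *
go([.4162,.358,.17],.42)"
```

```text
time: 19.9
tcp_pos: [0.4679, 0.1298, 0.022]
orientation: [3.073, 0.652, 0.004]
ft_force: [-0.4, 0.3, 0.1]
opening: 0.0869
grip_force: 0.0
time: 20.9
tcp_pos: [0.4667, 0.1293, 0.0206]
orientation: [3.073, 0.652, -0.0]
ft_force: [0.3, 0.8, 0.4]
opening: 0.0391
grip_force: 12.0
time: 21.6
tcp_pos: [0.4667, 0.1293, 0.1712]
orientation: [3.073, 0.652, 0.002]
ft_force: [0.9, -1.1, -0.3]
opening: 0.0394
grip_force: 12.0
at [0.4667 0.1293 0.1712] toolyaw 0.418 zax [ 0.001 -0.001 -1.   ] slide [  46.6 -229.5    1. ] roll -0.002
```

```bash
python3 -m handwheel '{"slide":[[7,-35,0],[15,-75,0],[23,-115,0],[31,-155,0],[39,-195,4],[46,-229,6],[46,-229,6],[46,-229,6],[46,-229,6],[46,-229,6],[46,-229,6],[46,-229,6]],"roll":[0,0,0,0,0,0,0,0,0,0,0,0]}'
cat >> h.py <<'E'
def held(f,rad,rmin,top,zb=.015):
    "held round part against plate centre, slide to bring it over bracket axis"
    c=snap('wrist',f);P=cloud(c);t,r=tool();D=np.hypot(P[...,0]-t[0],P[...,1]-t[1])
    m=(P[...,2]>t[2]-zb)&(P[...,2]<t[2]+top)&(D<rad)&((c['frame'].min(-1)>90) if rmin else (c['frame'].max(-1)<60));q=P[m]
    ce=np.array(cv2.minEnclosingCircle((q[:,:2]*1000).astype(np.float32))[0]);print('part',m.sum(),circ(q),ce,np.median(q[:,2]))
    m=(P[...,2]>.006)&(P[...,2]<.016)&(np.hypot(P[...,0]-.4172,P[...,1]-.3578)<.115);q=P[m];pl=np.array(cv2.minAreaRect((q[:,:2]*1000).astype(np.float32))[0]);print('plate',pl)
    g=pl+[-.6,-.2]-ce; print('tcp',t.round(4),'slide',r.inv().apply([*g,0]).round(1))
E
python3 -c "
from h import *
held('w9',.026,1,-.003)"
```

```text
time: 22.8
tcp_pos: [0.4163, 0.3564, 0.1647]
orientation: [3.073, 0.649, 0.001]
ft_force: [-0.2, -0.8, 0.5]
opening: 0.0391
grip_force: 12.0
part 1582 [417.2134128  355.86704058  18.96794103] [416.52047729 355.51898193] 0.1566303225089138
plate [417.39260864 357.87081909]
tcp [0.4162 0.3567 0.1647] slide [ 1.1 -1.9 -0. ]
```

View pics/w9.png

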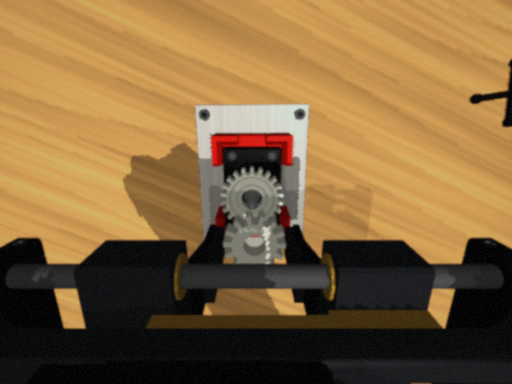

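The small gear is held level at pixel (254,240), with the large gear at (251,197) below it. It needs a slide of about (0.7,-2.0) and then 79.6 mm down.

```bash
python3 -m handwheel '{"slide":[[0.7,-2,0],[0.7,-2,15],[0.7,-2,30],[0.7,-2,42],[0.7,-2,50],[0.7,-2,56],[0.7,-2,61],[0.7,-2,65],[0.7,-2,65],[0.7,-2,65]],"roll":[0,0,0,0,0,0,0,0,0,0]}' && python3 -m handwheel '{"slide":[[0,0,4],[0,0,8],[0,0,11],[0,0,13],[0,0,14],[0,0,14.4],[0,0,14.4],[0,0,14.4]],"roll":[0,0,0,0,0,0,0,0]}'
```

```text
time: 23.85
tcp_pos: [0.4158, 0.3596, 0.0998]
orientation: [-3.073, -0.652, -0.001]
ft_force: [0.3, 1.0, -0.1]
opening: 0.0392
grip_force: 12.0
time: 24.65
tcp_pos: [0.4156, 0.3593, 0.0855]
orientation: [3.073, 0.652, -0.0]
ft_force: [-1.5, -1.0, 4.5]
opening: 0.0394
grip_force: 12.0
```

```bash
python3 -m handwheel '{"slide":[[0,0,0],[0,0,0],[0,0,0],[0,0,0],[0,0,0],[0,0,0]],"roll":[0,0,0,0,0,0]}' 1 && python3 -m handwheel '{"slide":[[0,0,-10],[0,0,-30],[0,0,-65],[0,0,-95],[0,0,-100],[0,0,-100],[0,0,-100],[0,0,-100]],"roll":[0,0,0,0,0,0,0,0]}'
python3 - <<'E'
from h import *
c=snap('wrist','w10');P=cloud(c);t,r=tool();print('tcp',t)
D=np.hypot(P[...,0]-.417,P[...,1]-.3578)
m=(P[...,2]>.072)&(P[...,2]<.081)&(D<.026)&(c['frame'].min(-1)>90);q=P[m];print('gear',m.sum(),circ(q),cv2.minEnclosingCircle((q[:,:2]*1000).astype(np.float32)),np.median(q[:,2]))
A=np.c_[q[:,:2],np.ones(len(q))];print('tilt',np.linalg.lstsq(A,q[:,2],rcond=None)[0])
cv2.imwrite('pics/w10b.png',cv2.resize(c['frame'][90:282,128:384],(768,576),interpolation=cv2.INTER_CUBIC)[...,::-1])
go([.6227,-.1338,.17],.42)
E
```

```text
time: 25.25
tcp_pos: [0.4156, 0.3594, 0.0851]
orientation: [-3.073, -0.652, 0.0]
ft_force: [0.8, -0.5, -0.3]
opening: 0.0796
grip_force: 0.0
time: 26.05
tcp_pos: [0.4151, 0.3587, 0.1839]
orientation: [3.072, 0.651, -0.004]
ft_force: [-0.3, -0.5, -1.4]
opening: 0.0871
grip_force: 0.0
tcp [0.415079   0.35876798 0.1839227 ]
gear 823 [415.64805222 358.05252797  19.5362878 ] ((415.8614807128906, 357.99560546875), 20.004091262817383) 0.07752084833848738
tilt [-0.00283257  0.00433133  0.07707504]
at [0.4151 0.3588 0.1839] toolyaw 0.418 zax [-0.002 -0.001 -1.   ] slide [-10.1 534.4  14.1] roll -0.002
```

View pics/w10b.png

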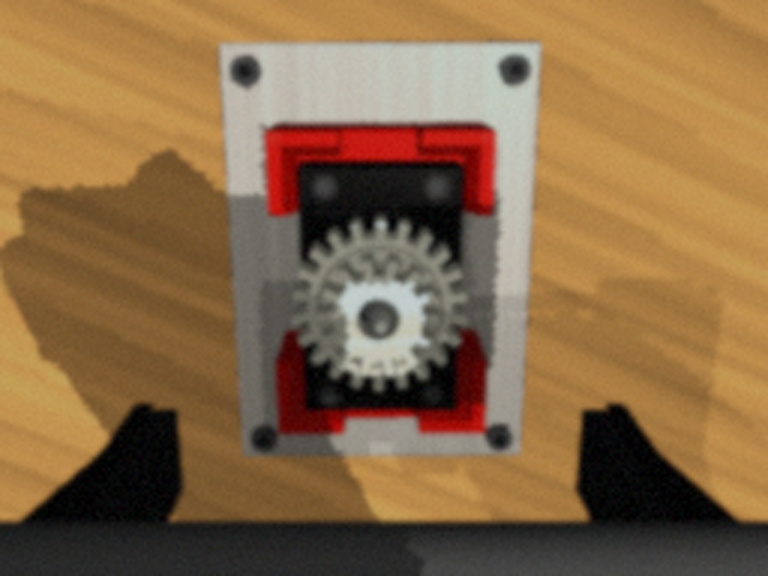

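The small gear is flat on the large one (top 0.0775 m, 0.077 expected) with the spindle through it. Now the cap.

```bash
python3 -m handwheel '{"slide":[[0,30,0],[0,75,0],[0,120,0],[0,165,0],[-3,210,0],[-4,255,0],[-5,300,0],[-6,345,0],[-7,390,4],[-8,435,8],[-9,480,12],[-10,515,14]],"roll":[0,0,0,0,0,0,0,0,0,0,0,0]}' && python3 -m handwheel '{"slide":[[0,14,0],[0,19,0],[0,19,0],[0,19,0],[0,19,0],[0,19,0]],"roll":[0,0,0,0,0,0]}'
python3 - <<'E'
from h import *
c=snap('wrist','w11');P=cloud(c);t,r=tool()
D=np.hypot(P[...,0]-.622,P[...,1]+.133)
m=(P[...,2]>.0155)&(P[...,2]<.022)&(D<.03)&(c['frame'].max(-1)<80);q=P[m];ce=cv2.minEnclosingCircle((q[:,:2]*1000).astype(np.float32));print('cap',m.sum(),circ(q),ce,np.median(q[:,2]))
go([*np.array(ce[0])/1000,.0225],.42)
E
```

```text
time: 27.3
tcp_pos: [0.6153, -0.1188, 0.1694]
orientation: [-3.074, -0.648, 0.004]
ft_force: [0.0, 0.4, -0.0]
opening: 0.0871
grip_force: 0.0
time: 27.9
tcp_pos: [0.6231, -0.1312, 0.1716]
orientation: [3.072, 0.655, 0.0]
ft_force: [0.5, -1.2, 0.1]
opening: 0.0873
grip_force: 0.0
cap 660 [ 622.78100146 -133.90139879   16.87997334] ((622.717529296875, -133.9525909423828), 17.393693923950195) 0.018170791444282436
at [ 0.6231 -0.1317  0.1716] toolyaw 0.419 zax [ 0. -0. -1.] slide [ -1.3   1.9 149.1] roll -0.001
```

```bash
python3 -m handwheel '{"slide":[[-1,1.5,30],[-1,1.5,70],[-1,1.5,110],[-1,1.5,135],[-1,1.5,146],[-1,1.5,149],[-1,1.5,149],[-1,1.5,149]],"roll":[0,0,0,0,0,0,0,0]}' && python3 -m handwheel '{"slide":[[0,0,0],[0,0,0],[0,0,0],[0,0,0],[0,0,0],[0,0,0],[0,0,0],[0,0,0],[0,0,0],[0,0,0]],"roll":[0,0,0,0,0,0,0,0,0,0]}' -1 12 && python3 -m handwheel '{"slide":[[0,0,-15],[0,0,-55],[0,0,-95],[0,0,-130],[0,0,-155],[0,0,-155],[0,0,-155]],"roll":[0,0,0,0,0,0,0]}'
python3 -c "
from h import *
go([.4162,.358,.18],.42)"
```

```text
time: 28.75
tcp_pos: [0.6243, -0.1346, 0.0241]
orientation: [3.072, 0.651, 0.004]
ft_force: [0.2, 0.1, 0.3]
opening: 0.087
grip_force: 0.0
time: 29.75
tcp_pos: [0.6228, -0.1345, 0.0222]
orientation: [3.073, 0.652, -0.0]
ft_force: [-0.1, -0.4, 0.2]
opening: 0.0332
grip_force: 12.0
time: 30.45
tcp_pos: [0.6232, -0.1345, 0.1785]
orientation: [3.072, 0.651, 0.002]
ft_force: [0.2, 0.5, -0.6]
opening: 0.0333
grip_force: 12.0
at [ 0.6232 -0.1345  0.1785] toolyaw 0.418 zax [ 0.002 -0.001 -1.   ] slide [  10.7 -534.1   -2.3] roll -0.002
```

```bash
python3 -m handwheel '{"slide":[[0,-30,0],[1,-75,0],[2,-120,0],[3,-165,0],[4,-210,0],[5,-255,0],[6,-300,0],[7,-345,0],[8,-390,0],[9,-435,0],[10,-480,0],[11,-515,0]],"roll":[0,0,0,0,0,0,0,0,0,0,0,0]}' && python3 -m handwheel '{"slide":[[0,-14,0],[0,-19,0],[0,-19,0],[0,-19,0],[0,-19,0],[0,-19,0]],"roll":[0,0,0,0,0,0]}'
python3 -c "
from h import *
held('w12',.024,0,.004,.008)"
```

```text
time: 31.65
tcp_pos: [0.4214, 0.3426, 0.1762]
orientation: [3.072, 0.655, -0.003]
ft_force: [0.6, -0.2, 0.2]
opening: 0.0337
grip_force: 12.0
time: 32.25
tcp_pos: [0.417, 0.3568, 0.1771]
orientation: [3.073, 0.648, 0.0]
ft_force: [-0.1, 1.0, -0.3]
opening: 0.0334
grip_force: 12.0
part 2228 [417.99270441 356.95899584  18.19591297] [422.01239014 359.22470093] 0.17315762264093737
plate [419.5199585  358.75082397]
tcp [0.4169 0.3571 0.1771] slide [-3.1 -0.6 -0. ]
```

View pics/w12.png

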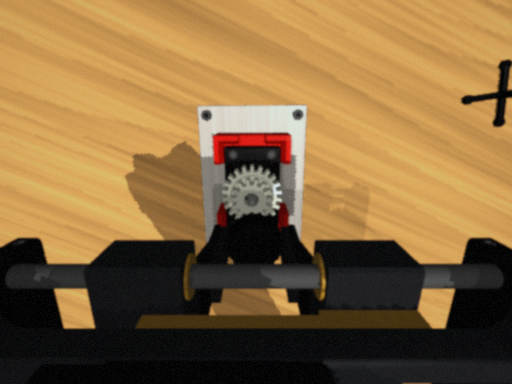

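The cap is held level at pixel (254,230), but the circle fit is contaminated by the black fingers. I refit using only its front top edge.

Run:
```python
from h import *
c=load('w12');P=cloud(c);a=.4236;ux=np.array([np.cos(a),np.sin(a)]);uy=np.array([-ux[1],ux[0]])
V,U=np.mgrid[:384,:512]
m=(abs(P[...,2]-.1731)<.003)&(V<262)&(abs(U-254)<50)&(c['frame'].max(-1)<80); q=P[m][:,:2]; D=np.c_[q@ux,q@uy]-[.5274,.1547]
print('z',np.median(P[m][:,2]),'front',np.percentile(D[:,0],[97,99,100]))
for lo,hi in((-.004,.004),(.004,.009),(.009,.014)):
    s=D[(D[:,0]>lo)&(D[:,0]<hi)]; print(lo,s[:,1].min(),s[:,1].max())
print('bracket',np.array([.41665,.3575])@ux-.5274,np.array([.41665,.3575])@uy-.1547)
```

```text
z 0.17310013966614735 front [0.01486182 0.01583675 0.01704032]
-0.004 -0.018561727426592012 0.015044880427605073
0.004 -0.02346850348489052 0.019670898048550378
0.009 -0.026808705296172436 0.02366947807892769
bracket -0.0006270128707911438 -5.9473193569303806e-05
```

```bash
python3 -m handwheel '{"slide":[[-0.3,-1.7,0],[-0.3,-1.7,15],[-0.3,-1.7,30],[-0.3,-1.7,42],[-0.3,-1.7,52],[-0.3,-1.7,58],[-0.3,-1.7,62],[-0.3,-1.7,64],[-0.3,-1.7,64],[-0.3,-1.7,64]],"roll":[0,0,0,0,0,0,0,0,0,0]}' && python3 -m handwheel '{"slide":[[0,0,4],[0,0,8],[0,0,11],[0,0,13],[0,0,13.7],[0,0,13.7],[0,0,13.7]],"roll":[0,0,0,0,0,0,0]}'
```

```text
time: 33.3
tcp_pos: [0.4155, 0.3597, 0.1136]
orientation: [-3.073, -0.652, -0.001]
ft_force: [0.4, 0.4, -0.2]
opening: 0.0333
grip_force: 12.0
time: 34.0
tcp_pos: [0.4153, 0.3595, 0.0996]
orientation: [-3.073, -0.652, -0.0]
ft_force: [0.1, -0.6, 1.2]
opening: 0.0335
grip_force: 12.0
```

```bash
python3 -m handwheel '{"slide":[[0,0,0.4],[0,0,0.4],[0,0,0.4]],"roll":[0,0,0]}' && python3 -m handwheel '{"slide":[[0,0,0],[0,0,0],[0,0,0],[0,0,0],[0,0,0],[0,0,0]],"roll":[0,0,0,0,0,0]}' 1 && python3 -m handwheel '{"slide":[[0,0,-10],[0,0,-30],[0,0,-60],[0,0,-85],[0,0,-90],[0,0,-90],[0,0,-90],[0,0,-90]],"roll":[0,0,0,0,0,0,0,0]}'
python3 - <<'E'
from h import *
c=snap('wrist','w13');P=cloud(c);t,r=tool();print('tcp',t)
D=np.hypot(P[...,0]-.4167,P[...,1]-.3575)
m=(P[...,2]>.090)&(P[...,2]<.100)&(D<.026);q=P[m];print('cap',m.sum(),circ(q),cv2.minEnclosingCircle((q[:,:2]*1000).astype(np.float32)),np.median(q[:,2]))
A=np.c_[q[:,:2],np.ones(len(q))];print('tilt',np.linalg.lstsq(A,q[:,2],rcond=None)[0])
cv2.imwrite('pics/w13b.png',cv2.resize(c['frame'][90:282,128:384],(768,576),interpolation=cv2.INTER_CUBIC)[...,::-1])
E
```

```text
time: 34.3
tcp_pos: [0.4153, 0.3595, 0.0992]
orientation: [3.073, 0.652, 0.0]
ft_force: [-0.1, 0.4, -0.2]
opening: 0.0334
grip_force: 12.0
time: 34.9
tcp_pos: [0.4153, 0.3594, 0.0991]
orientation: [3.073, 0.651, 0.0]
ft_force: [-0.2, -0.1, 0.5]
opening: 0.0736
grip_force: 0.0
time: 35.7
tcp_pos: [0.4147, 0.3588, 0.1878]
orientation: [3.072, 0.651, -0.003]
ft_force: [-0.1, 0.2, -0.1]
opening: 0.0867
grip_force: 0.0
tcp [0.41473467 0.35887239 0.18784385]
cap 1033 [416.07497141 358.54988613  17.20059031] ((415.9423828125, 358.4595642089844), 17.53527069091797) 0.09511472688557601
tilt [-0.02547821 -0.01040164  0.10930994]
```

View pics/w13b.png

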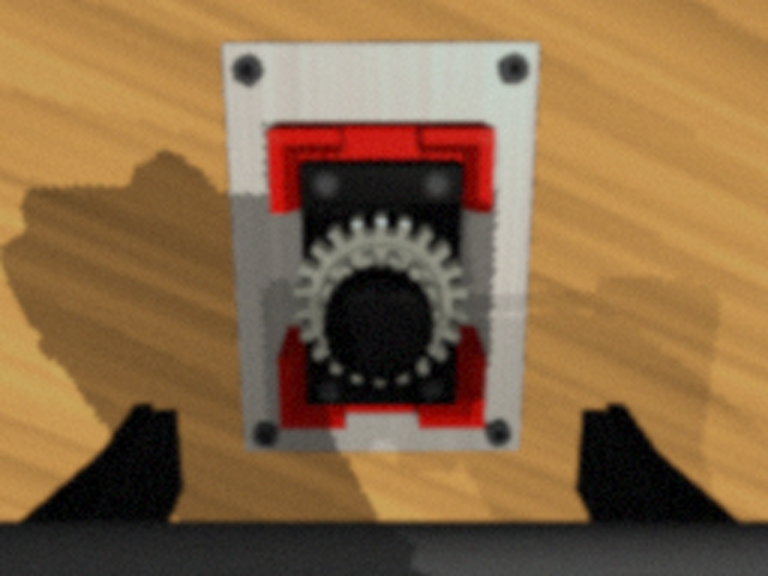

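The cap is seated: top at 0.0951 m (0.095 expected), centred at (378,322) over the gears, and the gripper is clear of everything. Handing in.

```bash
python3 -c "
from station import ctrl
print(ctrl.finish_job())"
```

```text
the job is handed in; nothing more can be done
None
```

The gear unit is built and handed in at about 36 s: bracket home in the nest, then large gear, small gear and end cap, each within about 1 mm of its seated height by wrist camera; the sprue and tray were never gripped or approached, and the hand-in call gave no verdict.

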